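Load the D cell into the valve amplifier and switch it on

ROBOT

A 6-joint arm with a two-finger parallel gripper is mounted at the origin on the work surface. World frame = base frame: x ahead of the robot, y to its left, z up, the work surface at z = 0. Lengths are in mm, angles in degrees, forces in N, time in s.
With the tool pointing down it reaches from about 350 to 850 mm from the base axis. Payload 8.1 kg.
Tool frame: the origin (TCP) lies midway between the tips of the shut fingers; the grasp point (between the pads) lies 19 mm behind it (r.grip_point_offset is the distance from the TCP to the grasp point, in mm); z points along the fingers, y is the line along which they close (so a half turn about z gives the same grasp; the last joint's range is limited). The gripper opens to 85 mm and grips with 20 to 120 N. Pads are 22 mm wide; open, the fingers measure 114 mm over their backs; the gripper's body (76 mm by 85 mm) begins 54 mm behind the grasp point. The pads swing forward as they close: fully open they stand 13 mm farther back than shut.
Start: joints at [-82.242, 7.471, 85.268, -0, 87.261, -4.893], TCP at [131.426, -585.434, 231.292] pointing down, gripper open.
Joint ranges: [-169.43, 169.43], [-51.17, 129.36], [1.28, 143.12], [-76.62, 256.62], [0, 156.53], [-152.29, 152.29]. Speed limits (degrees/s): [136.94, 136.94, 159.86, 180, 180, 180].

INTERFACE

Orientations are given as [roll, pitch, yaw] about the fixed x, y, z axes, in that order (R = Rz(yaw) Ry(pitch) Rx(roll)).
In Python, from bench import r gives the robot as it stands.
- The arm moves only by the shell command python3 -m inch 'ROWS' [FORCE]. ROWS is JSON, one flat list of numbers, 7 for each row, row after row: the shift along the world's x, y, z in m, then the turn, a rotation vector about the world's x, y, z in degrees, then the closure in counts, from 0 (fully open) to 255 (shut). A call has 1 to 10 rows; each row shifts and turns the commanded pose from where the row before left it; what a row does not reach is not made up. A row lasts 1/10 s, in which the tool goes at most 50 mm and 8.59 degrees, less where a joint would pass 70% of its speed; a pose out of reach is approached as far as the arm can. A call with a gripper value outside its range is refused whole. The fingers move at their own pace and stop on an object; FORCE is the grip in N (left out, the last holds). Time passes only in rows, so rows that do not move let the fingers close. It gives the time, the measured TCP pose, the force and the opening at its end, in the units of the state.
- r.sense(): the state, without advancing time (a new reading comes with each control period).
- r.snapshot(name): name is "side" or "top"; returns (picture, depth): 384x512x3 uint8, red, green, blue; 384x512 float32, mm along the optical axis (not along the pixel's ray), 0 where there is no reading.
- r.get_calibration(name): a dict with "fovy" (degrees; the focal length in pixels is half the picture's height over the tangent of half this angle, whatever the lens; pixels are square), "cx", "cy" (the principal point, pixels), "position" and "rotation" of the camera in the world. Camera axes: x right, y up, looking along -z (the intrinsics and any distortion apply to the point x, -y, -z); pixel columns grow to the right and rows downward; lengths in mm; the calibration is good to about 2 mm. A picture is of the moment at which its call begins. get_calibration takes no time and is no camera call.
- r.hand_in(): hands the job in, once; it reports no verdict.
The state is a dict: "time": time; "joint_pos": joint angles; "qd": joint speeds; "joint_efforts": joint torques, N m; "tool_pos": TCP position; "tcp_rot": TCP orientation; "ft_force": force on the tool from outside, world axes, zero at the start; "wrist_torque": the same for the moment, N m; "finger_gap": finger opening in mm.
Only numpy, scipy, OpenCV 4.12 (cv2) and the standard library are available. Lean on these libraries where they do the work, as an engineer would, in place of code of your own. Each camera call takes 0.05 s, during which the arm holds its last target. There are 200 camera calls.

TASK

Pick up the loose D cell, the larger of the two battery cells lying on the bench, without letting it roll away, and load it into the battery holder on the amplifier's sloping panel: flat end against the spring, button end on the fixed contact, lying fully down between the side clips. Once it sits there by itself, switch the amplifier on by pushing its toggle switch fully over, up the slope. Leave the smaller cell where it lies and do not knock the glass valves.

Things in the scene. Friction and masses are not known exactly. Their poses are not given: they have to be found in the camera images.
- dcell_center (a point): Centre of the loose D cell: cylinder 34 mm in diameter, 61.5 mm long over all, 0.1 to 0.17 kg, on its side on the bench (centre 17 mm up), free to roll. Its x axis is the cell's axis, towards the + (button) end; y, z turn as it rolls. Grey sleeve, white band near the button end; the - end is flat bare metal. Body 59.5 mm long; the button is 10 mm in diameter and stands 2 mm proud.
- dcell_plus (a point): Middle of the button's outer face on the D cell, 30.75 mm from the cell's centre along its x.
- ccell_center (a point): Centre of the smaller cell (C size, 26 mm in diameter, 50 mm long, same look), on its side on the bench, free to roll. Not to be used or disturbed.
- amp: The amplifier, fixed, its sloping front turned away from the robot: cream case 250 wide (y), 206 deep (x), 45 mm high in front; its aluminium panel rises at 25 degrees from the front edge (x = -103, z = 45 mm) along +x to a level deck at 108 mm. Origin: centre of the underside; x from front to rear, y to the left of one facing the panel. A knob (16 mm high) and a lamp stand on the panel at y = 103 mm.
- holder: Black D-cell holder on the panel (y = -45 mm of amp), open along the panel's normal. Origin: on its floor (2 mm above the panel) under the middle of a loaded cell, whose centre is then at (0, 0, 17) mm. x down the slope from spring to + contact, z off the panel. Side clips at x = -23 and 23 mm, each 10 mm long and 10 (lips 13) mm high, 32 mm apart inside; the middle is open for fingers.
- plus_contact (a point): Middle of the face of the holder's fixed + stud (12 mm in diameter, at x = 30.75, z = 17 mm of the holder), where the cell's button must rest. It stands 3 mm proud of an end plate that is 34 mm wide and 24 mm high above the floor: to get in, the cell must push the spring plate back far enough to clear the stud and this plate, then be rocked or lowered down behind them.
- spring (a joint): How far (m) the holder's round spring plate (26 mm in diameter, middle 17 mm above the floor) is pushed back up the slope: 0 free, face at x = -25.25 mm of the holder, 56 mm from the + stud; at most 0.016. 2 N starts it, 10 N holds it fully back; with the 61.5 mm cell loaded it reads about 0.0055 (5 N). Behind it a fixed plate 31 mm high at x = -47 mm.
- toggle (a joint): Toggle switch angle: 0 = off, lever leaning 0.3 rad (17 degrees) from the panel's normal down the slope; 0.6 rad = on, leaning 0.3 rad up the slope, at its stop. It stays where it is left; about 1.3 N at the tip moves it.
- toggle_tip (a point): Tip of the toggle lever, on its axis: a steel bat handle 40 mm long and 9 mm thick. Its pivot is 7 mm above the panel, at x = -3, y = -95, z = 5 mm of the holder's frame; it swings up the slope, towards the holder's -x.
- valves: Three upright valves in a row on the amplifier's rear deck (two bare glass, one in a metal can), 22 to 25 mm in diameter, 57 to 66 mm high, 50 mm apart. Origin: foot of the right-most one, on the deck in the middle of the width; the others stand 50 and 100 mm along its +y. Not to be knocked.

How it is judged (in metres and radians):
On the way, in this order (a step that is already met when the one before it is completed fails the run):
1. the D cell lies loaded in the holder, the right way round, by itself (distance between dcell_plus and plus_contact below 0.005 m and angle between the x axis of dcell_center and the x axis of holder, either way round below 0.08 rad and contact force between dcell and the fingers below 0.1 N and linear speed of dcell below 0.02 m/s), for 0.3 s.
2. the toggle switch is pushed fully over to on (value of joint toggle above 0.52 rad), for 0.1 s.
At the end, for the whole second after the job is handed in: The D cell rests in the holder with its button within 5 mm of the fixed contact's face and its axis within 4.5 degrees of the holder's, and the toggle stands at 0.52 rad or more (on). The smaller cell is within 30 mm of where it lay (distance between dcell_plus and plus_contact below 0.005 m and angle between the x axis of dcell_center and the x axis of holder, either way round below 0.08 rad and linear speed of dcell below 0.02 m/s and value of joint toggle above 0.52 rad and distance of ccell_center from where it was at the start of the episode below 0.03 m); the robot touches nothing.
It fails at once if the D cell rolls loose on the bench, more than 50 mm from where it lay (distance of dcell_center from where it was at the start of the episode above 0.05 m and height (world z) of dcell_center below 0.025 m and contact force between dcell and the fingers below 0.1 N and linear speed of dcell above 0.05 m/s).
It fails at once if the smaller cell is moved more than 30 mm (distance of ccell_center from where it was at the start of the episode above 0.03 m).
It fails at once if a valve is struck with more than 3 N (contact force between valves and anything else above 3 N).
It also fails if it takes over 50 s, if anything falls off the work surface, if the arm or the gripper's body presses on something with over 40 N, if the wrist force passes 120 N, or if a joint passes its speed limit or range.

## Working session

There is one attempt and no reset: what is moved stays moved. The work goes in short steps, Python scripts to look and compute and a shell command to move; the robot and the scene stay as the last step left them, time stands still between calls to the robot, and variables do not carry over. Pictures are saved under pics/ and viewed, on a budget of 10 in all, crops included, one or two more only if the job needs it, and the job is handed in when it is done.

```bash
ls; mkdir -p pics; cat > h.py <<'E'
import numpy as np,cv2
from bench import r
def cal(n):
    c=r.get_calibration(n);f=192/np.tan(np.radians(c["fovy"])/2)
    return c,f,np.array(c["position"],float),np.array(c["rotation"],float)
def pts(n,d):
    c,f,p,R=cal(n);v,u=np.mgrid[0:384,0:512]
    X=np.stack([(u-c["cx"])/f*d,-(v-c["cy"])/f*d,-d],-1)
    return X@R.T+p
def proj(n,P):
    c,f,p,R=cal(n);q=(np.atleast_2d(P)-p)@R
    return np.stack([c["cx"]+f*q[:,0]/-q[:,2],c["cy"]-f*q[:,1]/-q[:,2]],-1)
E
python3 - <<'E'
from h import *
for n in("side","top"):
    print(r.get_calibration(n)); im,d=r.snapshot(n)
    cv2.imwrite(f"pics/{n}0.png",im[:,:,::-1]);np.savez(f"{n}0.npz",im=im,d=d)
print(r.sense())
E
```

```text
pics
{'fovy': 56.5089620236744, 'cx': 257.5985644419184, 'cy': 190.12355406572138, 'position': array([395.94908095, 650.47410609, 555.44454796]), 'rotation': array([  53.59887636,   -1.2958148 , -162.77037201])}
{'fovy': 45.59515316956871, 'cx': 251.61151241594501, 'cy': 190.89260993901686, 'position': array([ 439.42639066,   58.52017324, 1276.19949386]), 'rotation': array([ 5.54872491e+00,  1.57559188e-02, -9.11287780e+01])}
{'time': 0.1, 'joint_pos': array([-8.22418089e+01,  7.51097921e+00,  8.53220194e+01, -3.13104782e-04,
        8.72616347e+01, -4.89310116e+00]), 'qd': array([-0.00293955, -0.04698064, -0.17812369, -0.01827558,  0.12463888,
        0.05598122]), 'joint_efforts': array([ 3.81337413e-04, -5.70953143e+01, -5.01943982e+01, -4.23507063e-04,
        8.09473218e-03, -2.05615288e-05]), 'tool_pos': array([ 131.36366879, -584.94499693,  230.35704235]), 'tcp_rot': array([-1.79905685e+02, -7.76035232e-03,  1.26513011e+01]), 'ft_force': array([-0.05989105, -0.51321194,  0.27989043]), 'wrist_torque': array([-0.03879866,  0.0443122 , -0.03357438]), 'finger_gap': 85.51135302176237}
```

View pics/top0.png

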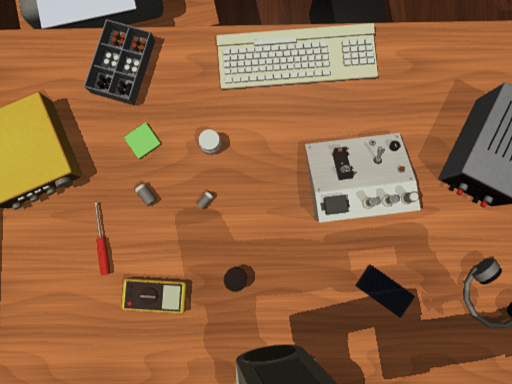

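View pics/side0.png

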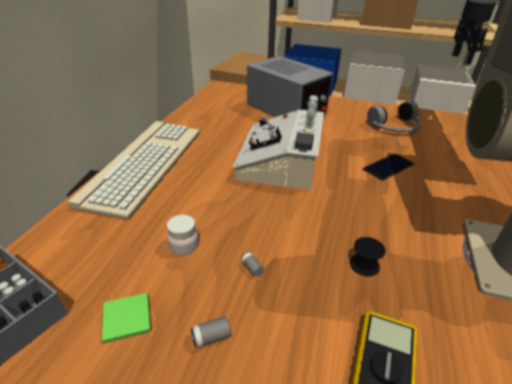

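```bash
sed -i 's/^from bench/from scipy.spatial.transform import Rotation as Ro\nfrom bench/; s/np.array(c\["rotation"\],float)/Ro.from_euler("xyz",c["rotation"],degrees=True).as_matrix()/' h.py
python3 - <<'E'
from h import *
t=np.load("top0.npz");s=np.load("side0.npz")
P=pts("top",t["d"]);Q=pts("side",s["d"])
for n,(u,v) in dict(bench=(280,240),D=(146,194),C=(206,200),deck=(350,190),holder=(343,163)).items(): print(n,P[v,u].round(1))
for n,(u,v) in dict(bench=(300,250),D=(211,332),C=(252,265)).items(): print("side",n,Q[v,u].round(1))
# cells: points between 8 and 40 mm over bench
for nm,X,boxes in(("top",P,dict(D=(125,170,175,215),C=(190,220,185,213))),("side",Q,dict(D=(185,238,310,355),C=(236,270,245,282)))):
    for k,(a,b,c,d) in boxes.items():
        B=X[c:d,a:b].reshape(-1,3);B=B[(B[:,2]>10)&(B[:,2]<45)]
        xy=B[:,:2].astype(np.float32);print(nm,k,len(B),B[:,2].max().round(1),cv2.minAreaRect(xy))
# amp case top view
M=((P[:,:,2]>35)&(P[:,:,2]<112)).astype(np.uint8);M[:,:290]=0;M[:,428:]=0;M[:125]=0;M[235:]=0
B=P[M>0];print("amp",cv2.minAreaRect(B[:,:2].astype(np.float32)))
im=t["im"];a=cv2.resize(im[125:230,295:430],None,fx=4.4,fy=4.4,interpolation=cv2.INTER_CUBIC)
b=cv2.resize(im[175:215,125:225],None,fx=4.4,fy=4.4,interpolation=cv2.INTER_CUBIC)
o=np.zeros((600,600,3),np.uint8);o[:a.shape[0],:a.shape[1]]=a;h=600-a.shape[0];o[a.shape[0]:,:b.shape[1]]=b[:h]
cv2.imwrite("pics/crop1.png",o[:,:,::-1])
E
```

```text
bench [424.9 -19.4   4.6]
D [557.2 344.9  34.2]
C [538.5 182.5  22.3]
deck [ 549.9 -195.4  111.8]
holder [ 625.5 -187.3   76.9]
side bench [456.9 106.2   2.2]
side D [552.6 357.6  30.8]
side C [535.7 196.3  23.2]
top D 280 39.1 ((560.1126708984375, 350.864990234375), (60.55287170410156, 33.74321365356445), 38.21097183227539)
top C 160 31.3 ((541.6710815429688, 186.28768920898438), (24.848987579345703, 48.07781982421875), 50.096595764160156)
side D 825 36.5 ((557.8026123046875, 351.8581237792969), (61.87477493286133, 32.65283203125), 36.75290298461914)
side C 298 28.3 ((540.007568359375, 186.08816528320312), (25.83124351501465, 50.69984436035156), 50.30710983276367)
amp ((592.3883666992188, -232.80764770507812), (217.8419647216797, 263.91180419921875), 5.786957740783691)
```

View pics/crop1.png

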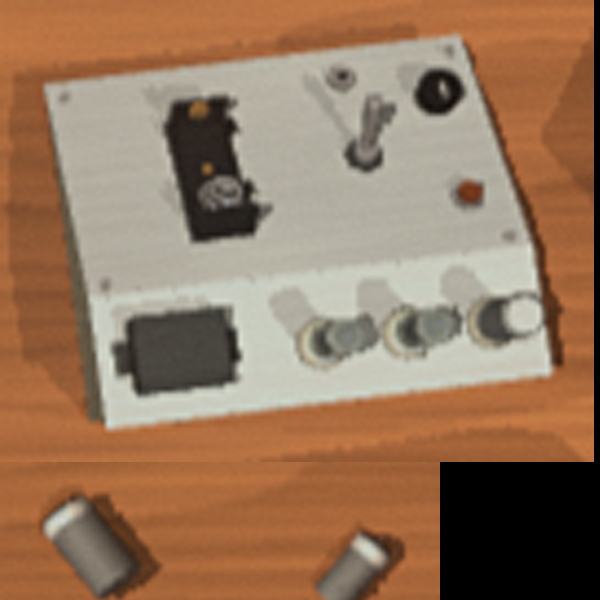

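```bash
cat >> h.py <<'E'
def ray(n,uv):
    c,f,p,R=cal(n);uv=np.atleast_2d(uv).astype(float)
    d=np.stack([(uv[:,0]-c["cx"])/f,-(uv[:,1]-c["cy"])/f,-np.ones(len(uv))],-1)@R.T
    return p,d
def cast(n,uv,z):
    p,d=ray(n,uv);return p+d*((z-p[2])/d[:,2])[:,None]
def two(a,ua,b,ub):
    p,d=ray(a,ua);q,e=ray(b,ub);d=d[0];e=e[0]
    t=np.linalg.lstsq(np.stack([d,-e],1),q-p,rcond=None)[0]
    A=p+t[0]*d;B=q+t[1]*e;return (A+B)/2,np.linalg.norm(A-B)
E
python3 - <<'E'
from h import *
t=np.load("top0.npz");s=np.load("side0.npz");P=pts("top",t["d"]);Q=pts("side",s["d"])
uv=[(305.2,144.3),(399.5,133.4)];F=cast("top",uv,45);uv=[(319.3,222.3),(420.2,210.2)];B=cast("top",uv,108)
print("front",F.round(1),"rear",B.round(1))
for a,b in((F[0],F[1]),(B[0],B[1])): print("width",np.linalg.norm(a-b),"yaw",np.degrees(np.arctan2(*(a-b)[[0,1]]*[-1,1])))
for i in(0,1): e=F[i]-B[i];print("depth",np.linalg.norm(e[:2]),np.degrees(np.arctan2(e[1],e[0])))
c=(F.mean(0)+B.mean(0))/2;print("centre",c.round(1))
# panel plane from depth (cream pixels)
for nm,X,im,bx in(("top",P,t["im"],(315,400,140,195)),("side",Q,s["im"],(235,330,105,165))):
    a,b,cc,d=bx;X=X[cc:d,a:b].reshape(-1,3);I=im[cc:d,a:b].reshape(-1,3).astype(int)
    k=(I.min(1)>110)&(np.ptp(I,axis=1)<45)&(X[:,2]>45)&(X[:,2]<104);X=X[k]
    for _ in range(6):
        m=X.mean(0);n=np.linalg.svd(X-m)[2][2];n*=np.sign(n[2]);X=X[abs((X-m)@n)<4]
    print(nm,len(X),"n",n.round(3),"tilt",np.degrees(np.arccos(n[2])),"yaw",np.degrees(np.arctan2(n[1],n[0])),"m",m.round(1))
im=cv2.resize(s["im"][85:195,225:335],None,fx=5.4,fy=5.4,interpolation=cv2.INTER_CUBIC);cv2.imwrite("pics/crop2.png",im[:,:,::-1])
E
```

```text
front [[ 684.1  -92.6   45. ]
 [ 709.3 -351.9   45. ]] rear [[ 469.  -114.5  108. ]
 [ 494.8 -373.7  108. ]]
width 260.5993886349883 yaw 5.549440760519906
width 260.4345735034407 yaw 5.684512936614764
depth 216.2792987019132 5.832188890615398
depth 215.6645884812499 5.789015527757703
centre [ 589.3 -233.2   76.5]
top 2735 n [0.415 0.041 0.909] tilt 24.665039125147665 yaw 5.642787155230513 m [ 625.5 -222.4   77.2]
side 1271 n [0.419 0.042 0.907] tilt 24.896842620711233 yaw 5.763928706623466 m [ 626.3 -209.    75.6]
```

View pics/crop2.png

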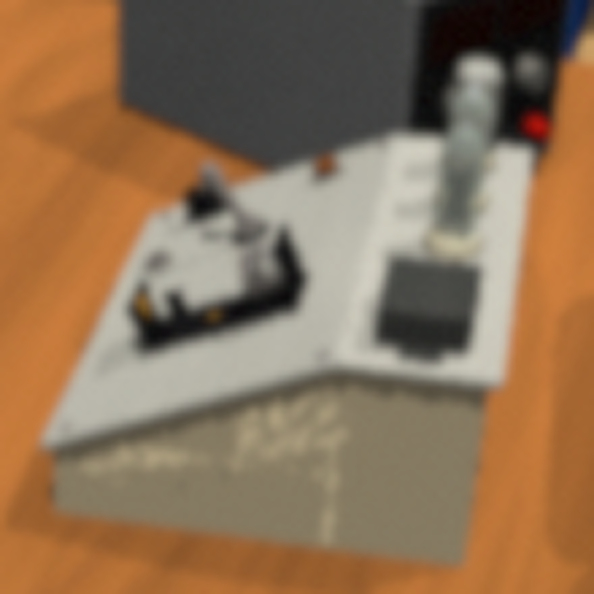

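```bash
python3 -m inch '[0.05,0.05,0,0,0,5,0, 0.045,0.02,0,0,0,5,0, 0.045,0.02,0,0,0,5,0, 0.045,0.02,0,0,0,5,0, 0.045,0.02,0,0,0,5,0, 0.02,0.045,0,0,0,0,0, 0.02,0.045,0,0,0,0,0, 0.02,0.045,0,0,0,0,0, 0.02,0.045,0,0,0,0,0, 0.01,0.045,0,0,0,0,0]' 60
```

```text
time: 1.1
tool_pos: [437.5, -242.9, 230.8]
tcp_rot: [-180.0, -0.0, 37.7]
ft_force: [0.6, 0.8, -0.5]
finger_gap: 85.6
```

```bash
cat >> h.py <<'E'
YAW=np.radians(5.7);c5,s5=np.cos(YAW),np.sin(YAW);T=np.radians(25)
HX=np.array([c5*np.cos(T),s5*np.cos(T),-np.sin(T)]);HY=np.array([-s5,c5,0]);HZ=np.cross(HX,HY)
AC=np.array([589.3,-233.2,0])
# provisional holder frame: x=0 at amp x=-40
def hold(ax,dy=0): # panel point at amp x=ax ; holder floor 2 mm up
    return AC+np.array([-c5,-s5,0])*ax+np.array([s5,-c5,0])*(-45-dy)+np.array([0,0,45+(103+ax)*np.tan(T)])+2*HZ
E
python3 - <<'E'
from h import *
H=hold(-40);print(H.round(1));W=np.stack([HX,HY,HZ],1)
t=np.load("top0.npz");s=np.load("side0.npz")
for n,f in(("top",t),("side",s)):
    X=(pts(n,f["d"])-H)@W;I=f["im"].astype(int);k=(abs(X[...,0])<75)&(abs(X[...,1])<45)&(X[...,2]>-8)&(X[...,2]<50)
    up=k&(X[...,2]>8)&(abs(X[...,1])<30)
    bins=np.arange(-66,66,4)
    print(n,"profile x:zmax/n",[(int(b),round(float(np.percentile(X[up&(X[...,0]>=b)&(X[...,0]<b+4)][:,2],90)),0),int((up&(X[...,0]>=b)&(X[...,0]<b+4)).sum())) for b in bins if (up&(X[...,0]>=b)&(X[...,0]<b+4)).sum()])
    U=X[up];print("y range",np.percentile(U[:,1],[2,10,50,90,98]).round(1))
    dark=k&(I.max(2)<60);D=X[dark];print("dark x",np.percentile(D[:,0],[1,5,50,95,99]).round(1),"y",np.percentile(D[:,1],[1,5,50,95,99]).round(1))
    org=k&(I[...,0]-I[...,2]>50);v,u=np.nonzero(org);print("orange",[(a,b,*X[b,a].round(1)) for a,b in zip(u,v)][:30])
E
```

```text
[ 625.5 -184.4   76.2]
top profile x:zmax/n [(-54, 30.0, 6), (-50, 32.0, 65), (-46, 31.0, 8), (-42, 30.0, 3), (-38, 32.0, 7), (-34, 32.0, 8), (-30, 30.0, 35), (-26, 29.0, 10), (-22, 15.0, 4), (-18, 12.0, 1), (14, 12.0, 1), (18, 15.0, 5), (22, 14.0, 4), (26, 17.0, 3), (30, 28.0, 31), (34, 24.0, 24), (38, 20.0, 1)]
y range [-17.2 -14.5   1.4  15.7  19.4]
dark x [-50.1 -49.    3.9  34.6  35.8] y [-17.3 -15.4   2.8  17.7  19.5]
orange [(np.int64(339), np.int64(148), np.float64(33.4), np.float64(3.3), np.float64(22.9)), (np.int64(340), np.int64(148), np.float64(30.5), np.float64(1.6), np.float64(26.5)), (np.int64(341), np.int64(148), np.float64(32.3), np.float64(-1.8), np.float64(23.3)), (np.int64(338), np.int64(149), np.float64(31.9), np.float64(6.1), np.float64(21.0)), (np.int64(339), np.int64(149), np.float64(30.3), np.float64(3.9), np.float64(22.8)), (np.int64(340), np.int64(149), np.float64(31.8), np.float64(0.6), np.float64(20.1)), (np.int64(341), np.int64(149), np.float64(31.2), np.float64(-1.9), np.float64(20.4)), (np.int64(338), np.int64(150), np.float64(30.5), np.float64(6.1), n
[... 1143 characters left out ...]
.4  21.5]
orange [(np.int64(250), np.int64(140), np.float64(31.3), np.float64(3.2), np.float64(23.7)), (np.int64(251), np.int64(140), np.float64(30.0), np.float64(-0.1), np.float64(21.5)), (np.int64(250), np.int64(141), np.float64(31.5), np.float64(5.7), np.float64(21.9)), (np.int64(251), np.int64(141), np.float64(29.9), np.float64(3.1), np.float64(20.0)), (np.int64(252), np.int64(141), np.float64(30.0), np.float64(-3.6), np.float64(16.4)), (np.int64(251), np.int64(142), np.float64(29.9), np.float64(6.1), np.float64(18.4)), (np.int64(252), np.int64(142), np.float64(29.8), np.float64(-0.1), np.float64(15.0)), (np.int64(264), np.int64(143), np.float64(-0.3), np.float64(-2.6), np.float64(0.9))]
```

```bash
python3 -m inch '[0.012,0.048,0,0,0,0,0, 0.012,0.048,0,0,0,0,0, 0.012,0.048,0,0,0,0,0, 0.012,0.048,0,0,0,0,0, 0.012,0.048,0,0,0,0,0, 0.012,0.048,0,0,0,0,0, 0.012,0.048,0,0,0,0,0, 0.012,0.048,0,0,0,0,0, 0.012,0.048,0,0,0,0,0, 0.012,0.048,0,0,0,0,0]'
python3 -m inch '[0,0.048,0,0,0,0,0, 0.001,0.033,0,0,0,0,0, 0,0.033,0,0,0,0,0,0,0,0,0,0,0,0]'
```

```text
time: 2.1
tool_pos: [556.7, 237.0, 230.8]
tcp_rot: [-180.0, 0.0, 37.7]
ft_force: [1.6, 0.1, 0.9]
finger_gap: 85.6
time: 2.5
tool_pos: [556.4, 352.8, 230.1]
tcp_rot: [-179.9, 0.1, 37.9]
ft_force: [-0.7, -0.6, -0.9]
finger_gap: 85.0
```

```bash
python3 -m inch '[0.0025,-0.0015,-0.05,0,0,0,0, 0,0,-0.05,0,0,0,0, 0,0,-0.05,0,0,0,0, 0,0,-0.04,0,0,0,0, 0,0,-0.025,0,0,0,0, 0,0,-0.01,0,0,0,0, 0,0,0,0,0,0,0,0,0,0,0,0,0,0]' 60
python3 -m inch '[0,0,0,0,0,0,120, 0,0,0,0,0,0,140, 0,0,0,0,0,0,150, 0,0,0,0,0,0,170, 0,0,0,0,0,0,200, 0,0,0,0,0,0,230, 0,0,0,0,0,0,255, 0,0,0,0,0,0,255,0,0,0,0,0,0,255]' 60
```

```text
time: 3.3
tool_pos: [561.5, 347.7, 8.2]
tcp_rot: [180.0, -0.1, 37.6]
ft_force: [0.2, 0.5, 0.8]
finger_gap: 85.3
time: 4.2
tool_pos: [560.9, 347.8, 7.6]
tcp_rot: [180.0, -0.1, 37.7]
ft_force: [-1.3, -0.8, 6.7]
finger_gap: 32.2
```

```bash
python3 -m inch '[0,0,0.02,0,0,0,255, 0,0,0.04,0,0,0,255, 0,0,0.05,0,0,0,255, 0,0,0.05,0,0,0,255, 0,0,0.05,0,0,0,255, 0,0,0.03,0,0,0,255,0,0,0,0,0,0,255]'
python3 - <<'E'
from h import *
o=[]
s0=r.sense();print(s0["tool_pos"],s0["ft_force"],s0["finger_gap"])
t=s0["tool_pos"]
for n in("top","side"):
    im,d=r.snapshot(n);np.savez(f"{n}1.npz",im=im,d=d);u,v=proj(n,t)[0].astype(int)
    print(n,u,v);u=np.clip(u,60,451);v=np.clip(v,60,323)
    o.append(cv2.resize(im[v-60:v+60,u-60:u+60],None,fx=3.3,fy=3.3,interpolation=cv2.INTER_CUBIC))
cv2.imwrite("pics/held.png",np.hstack(o)[:,:,::-1])
E
```

```text
time: 4.9
tool_pos: [562.8, 348.8, 254.0]
tcp_rot: [179.9, -0.6, 37.7]
ft_force: [0.4, 0.3, -0.5]
finger_gap: 31.9
[562.80099325 348.77690361 253.98417051] [ 0.37643972  0.32712267 -0.51844557] 31.853128442439434
top 121 182
side 196 222
```

View pics/held.png

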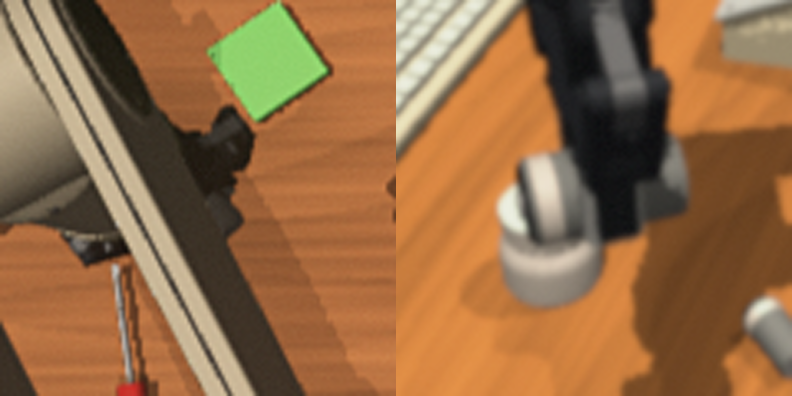

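```bash
python3 - <<'E'
from h import *
f=np.load("side1.npz");X=pts("side",f["d"]);I=f["im"].astype(int)
t=np.array([562.8,348.8,254.0]);a=np.radians(37.7);A=np.array([np.cos(a),np.sin(a),0]);B=np.array([-np.sin(a),np.cos(a),0]);Z=np.array([0,0,1])
L=(X-t)@np.stack([A,B,Z],1)
k=(abs(L[...,0])<45)&(abs(L[...,1])<19)&(L[...,2]>-14)&(L[...,2]<32)&((abs(L[...,0])>13))
M=L[k];print(len(M))
for b in range(-44,44,4):
    m=M[(M[:,0]>=b)&(M[:,0]<b+4)]
    if len(m): print(b,len(m),"y",np.percentile(m[:,1],[5,95]).round(1),"z",np.percentile(m[:,2],[3,97]).round(1))
for rng in((-33,-13),(13,33)):
    m=M[(M[:,0]>rng[0])&(M[:,0]<rng[1])]
    from scipy.optimize import least_squares
    q=least_squares(lambda p:np.hypot(m[:,1]-p[0],m[:,2]-p[1])-17,[0,9],loss="soft_l1");print(rng,"centre y,z",q.x.round(1))
print(np.sort(M[:,0])[[3,10,-10,-3]])
E
```

```text
612
-36 3 y [-2.1 12.3] z [ 8.8 19.9]
-32 69 y [-0.4 16.4] z [-1.4 22.7]
-28 66 y [ 5.5 16.9] z [-2.9 21.5]
-24 43 y [12.3 17.1] z [-2.9 15.9]
-20 39 y [12.9 17.2] z [-4.1 15.1]
-16 14 y [14.9 16.7] z [-0.5 15. ]
12 68 y [-3.1 16.9] z [-1.1 23.2]
16 93 y [-3.9 17. ] z [-0.3 23.5]
20 96 y [-3.1 17.2] z [-2.7 23.3]
24 107 y [-6.8 16.4] z [-3.6 22.8]
28 14 y [-2.7  5.3] z [ 3.2 11.4]
(-33, -13) centre y,z [-0.5  5.5]
(13, 33) centre y,z [-0.4  5.8]
[-31.90509133 -31.53780548  28.47297412  29.48619693]
```

```bash
cat >> h.py <<'E'
O=np.array([625.6,-183.1,76.7]); OFF=np.array([-0.3,-0.4,7.])  # cell centre rel TCP: axial, y, back along -toolz
def goal(cx,cz,th,cy=0,O=O,OFF=OFF):
    t=np.radians(th);u=np.cos(t)*HX+np.sin(t)*HZ;w=-np.sin(t)*HX+np.cos(t)*HZ
    c=O+cx*HX+cy*HY+cz*HZ; p=c-OFF[0]*u-OFF[1]*HY-OFF[2]*w
    return p,np.stack([u,-HY,-w],1)
def delta(*a,**k):
    p,R=goal(*a,**k);s=r.sense();R0=Ro.from_euler("xyz",s["tcp_rot"],degrees=True)
    print("goal",p.round(1),"shift mm",(p-s["tool_pos"]).round(1),"turn",(Ro.from_matrix(R)*R0.inv()).as_rotvec(degrees=True).round(2),"F",s["ft_force"].round(1),s["finger_gap"].round(1))
def cellpos(k=None):
    s=r.sense();R=Ro.from_euler("xyz",s["tcp_rot"],degrees=True).as_matrix()
    c=s["tool_pos"]+R@np.array([OFF[0],-OFF[1],-OFF[2]]);u=R[:,0];W=np.stack([HX,HY,HZ],1)
    l=(c-O)@W;q=u@W;print("t",s["time"],"cell in holder",l.round(1),"th",np.degrees(np.arcsin(q[2])).round(1),"yawerr",np.degrees(q[1]).round(1),"F(holder)",(s["ft_force"]@W).round(1),"gap",s["finger_gap"].round(1))
E
python3 -c "
from h import *
delta(10,90,10);cellpos();print(HY)"
```

```text
Traceback (most recent call last):
  File "h.py", line 37, in delta
    print("goal",p.round(1),"shift mm",(p-s["tool_pos"]).round(1),"turn",(Ro.from_matrix(R)*R0.inv()).as_rotvec(degrees=True).round(2),"F",s["ft_force"].round(1),s["finger_gap"].round(1))
                                                                                                                                                                  ^^^^^^^^^^^^^^^^^^^^^
AttributeError: 'float' object has no attribute 'round'
```

```bash
sed -i 's/s\["finger_gap"\].round(1)/round(s["finger_gap"],1)/' h.py
python3 -c "
from h import *
delta(10,90,10);cellpos();print(HY)"
```

```text
goal [ 670.9 -178.2  147.2] shift mm [ 110.4 -525.7  -99.7] turn [ -5.63  14.2  -31.77] F [ 0.7 -0.1 -2.3] 31.4
t 5.0 cell in holder [-85.9 534.  155.5] th 21.1 yawerr 30.3 F(holder) [ 1.6 -0.2 -1.8] gap 31.4
[-0.09931975  0.99505557  0.        ]
```

```bash
sed -i 's/OFF=np.array(\[-0.3,-0.4,7.\])/OFF=np.array([1.3,0,9.2])/' h.py
python3 -m inch '[0.008,-0.03,0,0,0,-3,255, 0.01,-0.045,0,0,0,-4,255, 0.01,-0.045,0,0,0,-4,255, 0.01,-0.045,0,0,0,-4,255, 0.01,-0.045,0,0,0,-4,255, 0.01,-0.045,0,0,0,-4,255, 0.01,-0.045,0,0,0,-4,255, 0.01,-0.045,0,0,0,-4,255, 0.01,-0.045,0,0,0,-1,255, 0.01,-0.045,0,-0.2,2.5,0,255]'
python3 -m inch '[0.005,-0.04,0,-0.2,2.5,0,255, 0.005,-0.03,0,-0.3,2.5,0,255, 0,-0.02,0,-0.2,2.5,0,255, 0,0,0,-0.3,2.5,0,255, 0,0,0,-0.2,2.5,0,255, 0,0,0,0,0,0,255, 0,0,0,0,0,0,255, 0,0,0,0,0,0,255]'
python3 -c "
from h import *
delta(10,90,10);cellpos()"
```

```text
time: 6.0
tool_pos: [656.6, -89.2, 243.4]
tcp_rot: [-179.9, 2.8, 5.6]
ft_force: [1.0, -0.3, -0.8]
finger_gap: 31.7
time: 6.8
tool_pos: [667.9, -177.3, 245.5]
tcp_rot: [-179.9, 15.1, 5.7]
ft_force: [-0.9, 0.7, -0.8]
finger_gap: 32.0
goal [ 668.8 -178.8  145.5] shift mm [   0.9   -1.5 -100. ] turn [-0.1  -0.1   0.05] F [-0.9  0.7 -0.8] 32.0
t 6.8 cell in holder [-32.9   1.5 180.3] th 9.9 yawerr -0.0 F(holder) [-0.4  0.8 -1. ] gap 32.0
```

```bash
python3 -m inch '[0,-0.001,-0.04,0,0,0,255, 0.001,-0.0005,-0.04,0,0,0,255, 0,0,-0.02,0,0,0,255, 0,0,0,0,0,0,255, 0,0,0,0,0,0,255, 0,0,0,0,0,0,255]'
python3 - <<'E'
from h import *
delta(10,90,10);cellpos()
o=[]
for n,(u,v) in dict(side=(258,135),top=(343,163)).items():
    im,d=r.snapshot(n);np.savez(f"{n}2.npz",im=im,d=d)
    o.append(cv2.resize(im[v-50:v+50,u-50:u+50],None,fx=4,fy=4,interpolation=cv2.INTER_CUBIC))
cellpos()
cv2.imwrite("pics/hover.png",np.hstack(o)[:,:,::-1])
E
```

```text
time: 7.4
tool_pos: [670.5, -179.4, 149.4]
tcp_rot: [180.0, 14.8, 5.6]
ft_force: [0.1, 0.0, -0.1]
finger_gap: 31.7
goal [ 668.8 -178.8  145.5] shift mm [-1.7  0.6 -4. ] turn [-0.    0.17  0.06] F [ 0.1  0.  -0.1] 31.7
t 7.4 cell in holder [ 9.7 -0.8 94.3] th 10.2 yawerr -0.1 F(holder) [ 0.1  0.  -0.1] gap 31.7
t 7.5 cell in holder [ 9.9 -0.8 94.1] th 10.2 yawerr -0.1 F(holder) [ 1.5  0.3 -1.8] gap 31.9
```

View pics/hover.png

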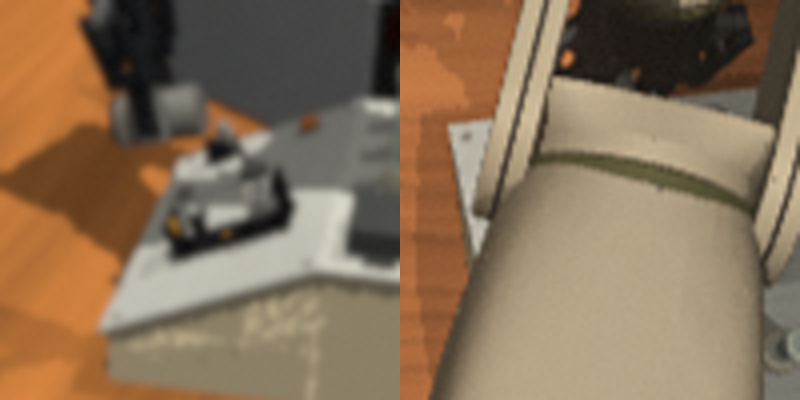

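```bash
cat > fit.py <<'E'
from h import *
from scipy.optimize import least_squares
def fit(fn,c0,th):
    f=np.load(fn);X=pts("side",f["d"]);W=np.stack([HX,HY,HZ],1);t=np.radians(th)
    L=(X-O)@W-np.array(c0);x=L[...,0]*np.cos(t)+L[...,2]*np.sin(t);z=-L[...,0]*np.sin(t)+L[...,2]*np.cos(t);y=L[...,1]
    k=(abs(x)<42)&(abs(y)<22)&(abs(z)<22)&(abs(x)>14);x,y,z=x[k],y[k],z[k]
    j=abs(x)<28;x2,y2,z2=x[j],y[j],z[j]
    q=least_squares(lambda p:np.hypot(y2-p[0]-p[2]*x2,z2-p[1]-p[3]*x2)-17,[0,0,0,0],loss="soft_l1").x
    xs=np.sort(x);print("n",len(x),"y,z off",q[:2].round(1),"slopes deg",np.degrees(q[2:]).round(1),"x ends",xs[[2,8,20,-20,-8,-2]].round(1))
E
python3 -c "
from fit import *
fit('side2.npz',(9.8,-.8,94.2),10.2)"
```

```text
n 177 y,z off [-0.5  0.2] slopes deg [-0.2 -0.2] x ends [-32.1 -31.8 -31.3  22.9  26.7  27.6]
```

```bash
python3 -m inch '[-0.010,0.0005,-0.02,0,0,0,255, -0.0085,-0.0005,-0.018,0,0,0,255, -0.004,-0.0005,-0.008,0,0,0,255, 0,0,0,0,0,0,255, 0,0,0,0,0,0,255, 0,0,0,0,0,0,255]'
python3 -c "
from h import *
delta(10,40,10,.7);cellpos()"
```

```text
time: 8.1
tool_pos: [648.0, -179.9, 102.1]
tcp_rot: [-180.0, 14.9, 5.6]
ft_force: [0.1, -0.9, -1.5]
finger_gap: 32.2
goal [ 647.8 -180.2  100.2] shift mm [-0.2 -0.3 -1.9] turn [-0.03  0.08  0.06] F [ 0.1 -0.9 -1.5] 32.2
t 8.1 cell in holder [ 9.4  1.  41.9] th 10.1 yawerr -0.1 F(holder) [ 0.7 -0.9 -1.4] gap 32.2
```

```bash
python3 -m inch '[-0.003,-0.0003,0.001,0,0,0,255, -0.003,-0.0003,0.001,0,0,0,255, -0.003,-0.0003,0.001,0,0,0,255, -0.003,-0.0003,0.001,0,0,0,255, -0.003,-0.0003,0.001,0,0,0,255, 0,0,0,0,0,0,255, 0,0,0,0,0,0,255]'
python3 - <<'E'
from h import *
delta(-6,38,10,.7);cellpos()
im,d=r.snapshot("side");np.savez("side3.npz",im=im,d=d);cellpos()
cv2.imwrite("pics/push.png",cv2.resize(im[85:185,205:325],None,fx=5,fy=5,interpolation=cv2.INTER_CUBIC)[:,:,::-1])
from fit import fit
fit("side3.npz",(-6,.7,39.5),10)
E
```

```text
time: 8.8
tool_pos: [633.3, -181.1, 106.6]
tcp_rot: [-180.0, 14.8, 5.7]
ft_force: [8.0, 0.1, -0.8]
finger_gap: 32.3
goal [ 632.5 -181.7  105.1] shift mm [-0.9 -0.6 -1.5] turn [-0.04  0.18  0.04] F [ 8.   0.1 -0.8] 32.3
t 8.8 cell in holder [-5.8  1.2 39.7] th 10.2 yawerr -0.0 F(holder) [ 7.6 -0.7  2.7] gap 32.3
t 8.85 cell in holder [-5.8  1.3 39.7] th 10.2 yawerr -0.0 F(holder) [ 7.4 -0.4  3.2] gap 32.1
n 192 y,z off [ 0.  -0.1] slopes deg [ 0.2 -1. ] x ends [-38.9 -36.4 -33.9  23.2  25.8  28.2]
```

View pics/push.png

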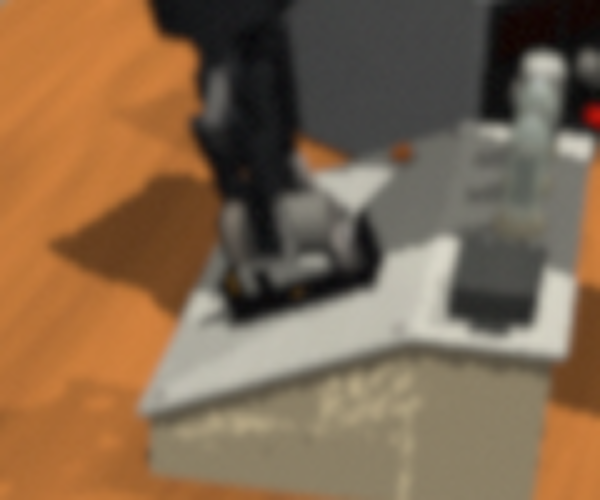

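```bash
python3 -c "
from h import *
delta(-6,29,6,.7);delta(-6,20,1,.7);delta(-6,16,0,.7)"
```

```text
goal [ 628.1 -182.1   97.2] shift mm [-5.3 -1.1 -9.3] turn [-0.44  4.16  0.04] F [ 8.1  0.4 -0.2] 32.1
goal [ 623.6 -182.6   89.5] shift mm [ -9.7  -1.5 -17.1] turn [-0.93  9.14  0.04] F [ 8.1  0.4 -0.2] 32.1
goal [ 621.8 -182.8   85.9] shift mm [-11.6  -1.7 -20.6] turn [-1.03 10.13  0.04] F [ 8.1  0.4 -0.2] 32.1
```

```bash
python3 -m inch '[-0.0017,-0.0004,-0.003,-0.1,1.4,0,255, -0.0018,-0.0003,-0.003,-0.2,1.4,0,255, -0.0018,-0.0003,-0.003,-0.1,1.4,0,255, 0,0,0,0,0,0,255, 0,0,0,0,0,0,255]'
python3 -c "
from h import *
cellpos()"
python3 -m inch '[-0.0015,-0.0001,-0.0026,-0.1,1.7,0,255, -0.0015,-0.0001,-0.0026,-0.2,1.7,0,255, -0.0015,-0.0001,-0.0026,-0.2,1.6,0,255, 0,0,0,0,0,0,255, 0,0,0,0,0,0,255]'
python3 -c "
from h import *
cellpos();delta(-6,16,0,.7)"
```

```text
time: 9.35
tool_pos: [628.2, -181.9, 97.0]
tcp_rot: [-179.9, 19.1, 5.7]
ft_force: [8.2, 0.5, -1.9]
finger_gap: 32.3
t 9.35 cell in holder [-5.8  0.9 28.8] th 5.9 yawerr -0.0 F(holder) [ 8.3 -0.3  1.7] gap 32.3
time: 9.85
tool_pos: [623.3, -182.1, 88.7]
tcp_rot: [-179.9, 24.1, 5.7]
ft_force: [7.2, 0.9, -3.2]
finger_gap: 31.6
t 9.85 cell in holder [-5.8  1.2 19.2] th 0.9 yawerr -0.0 F(holder) [7.9 0.2 0.1] gap 31.6
goal [ 621.8 -182.8   85.9] shift mm [-1.5 -0.7 -2.7] turn [-0.15  0.86  0.04] F [ 7.2  0.9 -3.2] 31.6
```

```bash
python3 -m inch '[-0.0008,-0.0003,-0.0014,-0.1,0.9,0,255, -0.0008,-0.0003,-0.0014,0,0,0,255, 0,0,0,0,0,0,255, 0,0,0,0,0,0,255]'
python3 -c "
from h import *
cellpos()"
python3 -m inch '[0.0018,0.0002,-0.0008,0,0,0,255, 0.0018,0.0002,-0.0008,0,0,0,255, 0.0009,0.0001,-0.0004,0,0,0,255, 0,0,0,0,0,0,255, 0,0,0,0,0,0,255]'
python3 -c "
from h import *
cellpos()"
```

```text
time: 10.25
tool_pos: [622.4, -182.9, 87.0]
tcp_rot: [-180.0, 24.9, 5.7]
ft_force: [9.2, 1.0, 1.0]
finger_gap: 31.7
t 10.25 cell in holder [-5.9  0.5 17.2] th 0.1 yawerr -0.0 F(holder) [8.  0.1 4.8] gap 31.7
time: 10.75
tool_pos: [626.1, -182.7, 85.2]
tcp_rot: [-180.0, 25.0, 5.6]
ft_force: [5.0, 0.5, 4.4]
finger_gap: 32.0
t 10.75 cell in holder [-1.8  0.4 17.1] th -0.0 yawerr -0.1 F(holder) [2.7 0.  6.1] gap 32.0
```

```bash
python3 -m inch '[0,0,0,0,0,0,140, 0,0,0,0,0,0,130, 0,0,0,0,0,0,110, 0,0,0,0,0,0,100, 0,0,0,0,0,0,80, 0,0,0,0,0,0,80,0,0,0,0,0,0,80]'
python3 -m inch '[0.008,0.0008,0.018,0,0,0,80, 0.017,0.0017,0.036,0,0,0,80, 0.017,0.0017,0.036,0,0,0,80, 0.017,0.0017,0.036,0,0,0,150, 0,0,0,0,0,0,255, 0,0,0,0,0,0,255, 0,0,0,0,0,0,255]'
python3 - <<'E'
from h import *
cellpos()
im,d=r.snapshot("side");np.savez("side4.npz",im=im,d=d)
cv2.imwrite("pics/rel.png",cv2.resize(im[85:185,205:325],None,fx=5,fy=5,interpolation=cv2.INTER_CUBIC)[:,:,::-1])
from fit import fit
fit("side4.npz",(0,0,17),0)
W=np.stack([HX,HY,HZ],1);X=(pts("side",d)-O)@W
k=(abs(X[...,0])<75)&(abs(X[...,1]+95)<25)&(X[...,2]>12)&(X[...,2]<60)
m=X[k];m=m[m[:,2]<55];print("toggle",len(m),[(z,m[(m[:,2]>=z)&(m[:,2]<z+8)].mean(0).round(1)) for z in(12,20,28,36,44) if ((m[:,2]>=z)&(m[:,2]<z+8)).any()])
E
```

```text
time: 11.45
tool_pos: [624.9, -182.5, 83.7]
tcp_rot: [-179.9, 25.2, 5.7]
ft_force: [0.2, -0.7, -0.2]
finger_gap: 58.5
time: 12.15
tool_pos: [683.2, -176.5, 208.1]
tcp_rot: [-179.9, 25.3, 5.7]
ft_force: [-0.5, -0.0, -0.6]
finger_gap: 0.8
t 12.15 cell in holder [ -1.6   0.8 152.8] th -0.3 yawerr -0.0 F(holder) [-0.2  0.  -0.8] gap 0.8
n 275 y,z off [ 1.6 -1.8] slopes deg [-0.3 -0.2] x ends [-40.  -38.9 -35.8  32.4  33.9  39.7]
toggle 34 [(12, array([ -2.1, -93.9,  15.5])), (20, array([ -1.5, -92.9,  24.6])), (28, array([  1.4, -93.6,  31.3])), (36, array([  2.7, -91.5,  39.3])), (44, array([  3.7, -93.9,  44.5]))]
```

View pics/rel.png

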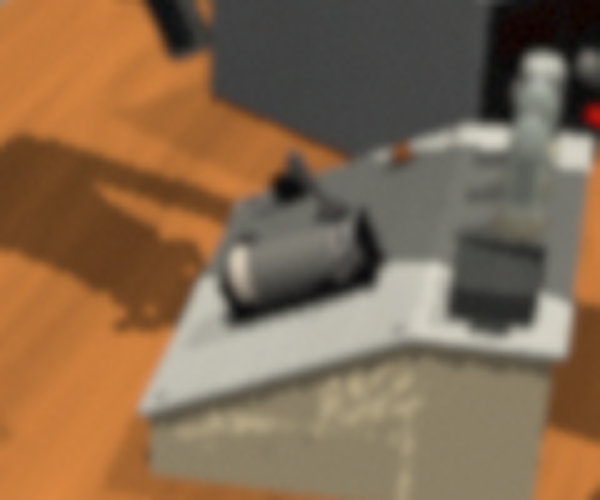

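```bash
python3 -m inch '[0.014,-0.030,-0.005,0,0,0,255, 0.014,-0.032,-0.005,0,0,0,255, 0.012,-0.032,-0.005,0,0,0,255, -0.008,0,-0.019,0,0,0,255, -0.008,0,-0.019,0,0,0,255, -0.008,0,-0.019,0,0,0,255, 0,0,0,0,0,0,255, 0,0,0,0,0,0,255,0,0,0,0,0,0,255]'
cat >> h.py <<'E'
def tcph():
    s=r.sense();W=np.stack([HX,HY,HZ],1);print("t",s["time"],"TCP in holder",((s["tool_pos"]-O)@W).round(1),"F",(s["ft_force"]@W).round(1))
E
python3 - <<'E'
from h import *
tcph()
o=[]
for n,(u,v) in dict(side=(262,132),top=(355,160)).items():
    im,d=r.snapshot(n);np.savez(f"{n}5.npz",im=im,d=d)
    o.append(cv2.resize(im[v-45:v+45,u-45:u+45],None,fx=4.4,fy=4.4,interpolation=cv2.INTER_CUBIC))
cv2.imwrite("pics/pretog.png",np.hstack(o)[:,:,::-1])
E
```

```text
time: 13.1
tool_pos: [692.7, -263.9, 140.8]
tcp_rot: [179.8, 24.7, 5.6]
ft_force: [0.5, -0.4, 0.9]
finger_gap: -0.0
t 13.1 TCP in holder [ 26.1 -87.   82.9] F [-0.  -0.5  1. ]
```

View pics/pretog.png

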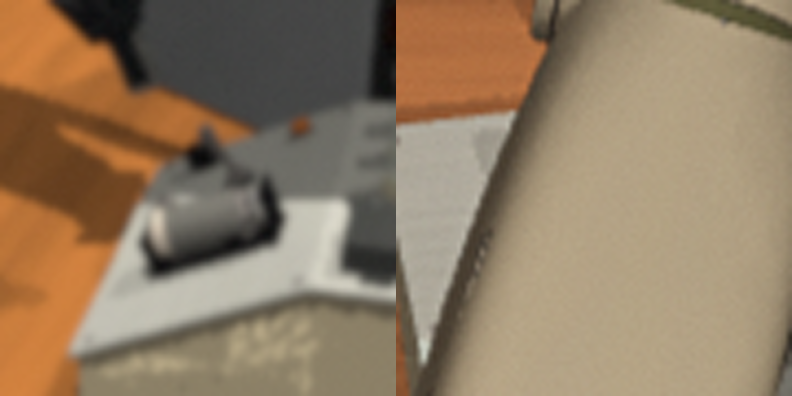

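```bash
python3 - <<'E'
from h import *
W=np.stack([HX,HY,HZ],1)
for fn in("side4.npz","side5.npz"):
    f=np.load(fn);X=(pts("side",f["d"])-O)@W;I=f["im"].astype(int)
    k=(abs(X[...,1]-1)<12)&(X[...,2]>25.5)&(X[...,2]<45)&(abs(X[...,0])<60)
    x=np.sort(X[k][:,0]);print(fn,len(x),"min",x[:4].round(1),"max",x[-8:].round(1),"z med mid",np.percentile(X[k&(abs(X[...,0])<15)][:,2],[50,90]).round(1))
    w=k&(I.min(2)>125);print("white x",np.percentile(X[w][:,0],[5,50,95]).round(1) if w.any() else None)
    for b in range(16,36,2):
        j=k&(X[...,0]>=b)&(X[...,0]<b+2);print(b,j.sum(),X[j][:,2].max().round(1) if j.any() else "",end="; ")
    print()
E
```

```text
side4.npz 112 min [-51.1 -51.  -50.5 -50. ] max [22.2 22.5 22.8 22.8 27.1 27.4 27.4 27.4] z med mid [32.3 34.1]
white x [13.6 18.5 22.8]
16 3 34.7; 18 2 34.9; 20 3 34.8; 22 4 34.4; 24 0 ; 26 4 31.6; 28 0 ; 30 0 ; 32 0 ; 34 0 ; 
side5.npz 112 min [-50.3 -50.3 -50.1 -50.1] max [22.5 22.8 23.4 23.7 26.8 27.3 27.9 28. ] z med mid [32.4 34.4]
white x [-0.4 18.2 26.6]
16 5 34.4; 18 2 33.5; 20 3 34.2; 22 4 33.5; 24 0 ; 26 4 32.2; 28 0 ; 30 0 ; 32 0 ; 34 0 ;
```

```bash
python3 -m inch '[0.008,-0.007,-0.003,0,0,0,255, -0.010,-0.001,-0.022,0,0,0,255, -0.008,-0.001,-0.018,0,0,0,255, -0.004,0,-0.008,0,0,0,255, 0,0,0,0,0,0,255, 0,0,0,0,0,0,255]'
python3 -c "
from h import *
tcph()"
```

```text
time: 13.8
tool_pos: [678.6, -272.8, 89.2]
tcp_rot: [179.9, 24.8, 5.7]
ft_force: [-0.3, -0.2, -0.2]
finger_gap: -0.1
t 13.8 TCP in holder [ 34.4 -94.5  29.8] F [-0.2 -0.2 -0.3]
```

```bash
for i in 1; do python3 -m inch '[-0.0045,-0.0004,0.0021,0,0,0,255, -0.0045,-0.0004,0.0021,0,0,0,255, -0.0045,-0.0005,0.0021,0,0,0,255, -0.0045,-0.0005,0.0021,0,0,0,255, 0,0,0,0,0,0,255]'; done
python3 -c "
from h import *
tcph()"
python3 -m inch '[-0.0027,-0.0003,0.0013,0,0,0,255, -0.0027,-0.0003,0.0013,0,0,0,255, 0,0,0,0,0,0,255]'
python3 -c "
from h import *
tcph()"
```

```text
time: 14.3
tool_pos: [659.7, -274.7, 97.5]
tcp_rot: [179.9, 24.8, 5.6]
ft_force: [-0.4, 0.2, 1.4]
finger_gap: -0.1
t 14.3 TCP in holder [ 13.7 -94.6  29.3] F [-1.   0.3  1.1]
time: 14.6
tool_pos: [654.3, -275.1, 99.2]
tcp_rot: [179.9, 24.9, 5.7]
ft_force: [1.1, 0.1, 0.6]
finger_gap: -0.5
t 14.6 TCP in holder [  8.1 -94.4  28.6] F [0.8 0.  1.1]
```

```bash
python3 -m inch '[-0.0018,-0.0002,0.0009,0,0,0,255, -0.0018,-0.0002,0.0009,0,0,0,255, 0,0,0,0,0,0,255]'
python3 -c "
from h import *
tcph()"
python3 -m inch '[-0.0018,-0.0002,0.0009,0,0,0,255, 0,0,0,0,0,0,255]'
python3 - <<'E'
from h import *
tcph()
im,d=r.snapshot("side");W=np.stack([HX,HY,HZ],1);X=(pts("side",d)-O)@W
k=(abs(X[...,0])<40)&(abs(X[...,1]+94)<14)&(X[...,2]>12)&(X[...,2]<60);m=X[k]
for z in range(12,60,6):
    q=m[(m[:,2]>=z)&(m[:,2]<z+6)]
    if len(q):print(z,len(q),np.sort(q[:,0]).round(0))
E
```

```text
time: 14.9
tool_pos: [650.6, -275.5, 100.7]
tcp_rot: [179.9, 24.9, 5.7]
ft_force: [1.4, 1.1, 0.6]
finger_gap: 0.1
t 14.9 TCP in holder [  4.1 -94.4  28.4] F [1.1 1.  1.2]
time: 15.1
tool_pos: [649.5, -275.5, 101.2]
tcp_rot: [179.9, 24.8, 5.7]
ft_force: [4.8, 0.3, -2.0]
finger_gap: -0.1
t 15.1 TCP in holder [  2.9 -94.3  28.4] F [ 5.2 -0.2  0.2]
12 6 [-11. -10.  -7.  -7.  -5.  -3.]
18 6 [-14. -13. -10.  -9.  -8.  -6.]
24 7 [-14. -14. -12. -11. -10.  -5.   1.]
30 17 [-19. -18. -17. -16. -15. -13. -12.  -9.  -7.  -3.  -2.   1.   4.   4.
   7.   9.  13.]
36 27 [-21. -18. -17. -15. -14. -11. -11. -10.  -9.  -8.  -8.  -7.  -7.  -5.
  -4.  -4.  -3.  -2.   1.   2.   2.   3.   5.   6.   8.   9.  13.]
42 18 [-19. -17. -13. -13.  -9.  -9.  -8.  -6.  -4.  -3.  -1.   1.   3.   5.
   5.   8.  11.  14.]
48 17 [-9. -9. -8. -8. -7. -5. -5. -4. -4. -2. -1.  2.  4.  6.  7. 10. 11.]
54 16 [-10.  -9.  -8.  -8.  -6.  -5.  -5.  -4.  -2.   1.   1.   4.   5.   7.
   8.  12.]
```

Force has risen to 5 N, which suggests the stop; a little more to be sure, then back off and check.

```bash
python3 -m inch '[-0.001,-0.0001,0.0005,0,0,0,255, 0,0,0,0,0,0,255, 0,0,0,0,0,0,255]'
python3 -c "
from h import *
tcph()"
python3 -m inch '[0.01,0.001,-0.005,0,0,0,255, 0.012,0.001,0.005,0,0,0,255, 0.017,0.0017,0.036,0,0,0,255, 0.017,0.0017,0.036,0,0,0,255, 0.017,0.0017,0.036,0,0,0,255, 0.01,-0.04,0.01,0,0,0,255, 0.01,-0.045,0,0,0,0,255, 0,-0.045,0,0,0,0,255, 0,0,0,0,0,0,255, 0,0,0,0,0,0,255]'
python3 - <<'E'
from h import *
W=np.stack([HX,HY,HZ],1);o=[]
for n,(u,v) in dict(side=(262,132),top=(355,165)).items():
    im,d=r.snapshot(n);X=(pts(n,d)-O)@W
    k=(abs(X[...,0])<40)&(abs(X[...,1]+94)<14)&(X[...,2]>12)&(X[...,2]<60);m=X[k]
    for z in range(12,52,8):
        q=m[(m[:,2]>=z)&(m[:,2]<z+8)]
        if len(q):print(n,z,len(q),q.mean(0).round(1))
    o.append(cv2.resize(im[v-45:v+45,u-45:u+45],None,fx=4.4,fy=4.4,interpolation=cv2.INTER_CUBIC))
    if n=="side":
        Q=pts(n,d)[245:282,236:270].reshape(-1,3);Q=Q[(Q[:,2]>10)&(Q[:,2]<45)];print("C",cv2.minAreaRect(Q[:,:2].astype(np.float32)))
print(r.sense()["ft_force"],r.sense()["time"])
cv2.imwrite("pics/end.png",np.hstack(o)[:,:,::-1])
E
```

```text
time: 15.45
tool_pos: [649.2, -275.5, 101.3]
tcp_rot: [179.9, 24.7, 5.7]
ft_force: [9.6, -0.8, -3.8]
finger_gap: 0.2
t 15.45 TCP in holder [  2.6 -94.3  28.4] F [10.1 -1.8  0.6]
time: 16.45
tool_pos: [685.4, -383.0, 195.3]
tcp_rot: [178.6, 22.8, 5.6]
ft_force: [-0.2, 0.6, -0.4]
finger_gap: -0.2
side 12 9 [ -8.  -93.8  16.5]
side 20 7 [-11.8 -93.7  24.3]
side 28 11 [-13.8 -92.9  32.7]
side 36 8 [-15.8 -93.   39.7]
side 44 2 [-15.1 -92.5  44.3]
C ((539.6029052734375, 186.66311645507812), (25.41508674621582, 50.46045684814453), 49.99418258666992)
[ 0.25854931  0.58509317 -0.15288318] 16.55
```

View pics/end.png

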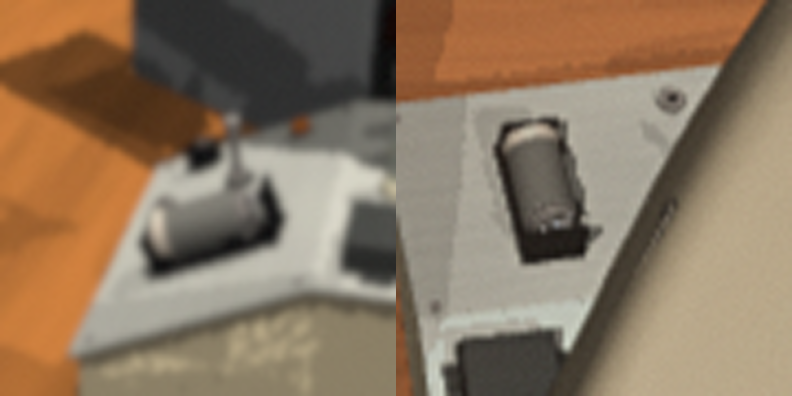

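```bash
python3 -m inch '[0,0,0,0,0,0,255, 0,0,0,0,0,0,255, 0,0,0,0,0,0,255]'; python3 -c "
from bench import r
r.hand_in()"
```

```text
time: 16.85
tool_pos: [687.2, -380.5, 196.0]
tcp_rot: [178.5, 22.7, 5.8]
ft_force: [1.2, 0.1, -0.7]
finger_gap: 0.3
the job is handed in; nothing more can be done
```

I loaded the D cell into the holder, pushed the toggle over to on, and handed the job in at about 17 s. The hand-in gives no verdict, so I only have my own measurements to go on.

**Loading:** I gripped the cell across its middle and carried it over the holder with the flat end 10° low. I pushed the spring back (about 8 N), then lowered and levelled the cell, eased it onto the contact and let go.

**Toggle:** I pushed it up the slope with closed fingers until the force rose to 10 N at its stop.

**Last checks:**
- **Cell seated:** After release the cell lay in the holder with its top about 34 mm above the floor, as it should. Its front end measured about 27.5–28 mm along the holder, against 28.75 mm expected. The cell is level within the measurement, with the button towards the fixed contact.
- **One reading disagreed:** a cylinder fit to the released cell gave its centre 1.8 mm low. I put that down to clips and plates being included in the fit and did not repeat it.
- **Toggle on:** the lever tip is at about −15 mm in the holder frame, where −14.8 mm is expected for on.
- **Smaller cell:** it measured within 1 mm of where it lay.
- **Clear of the scene:** the arm was about 100 mm clear of the panel with no contact force. I made no move near the valves below their height, but I have no direct reading of contact on them.

I viewed 9 pictures of the budget of 10.

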